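Put the mixed-up containers back on their coloured stands

ROBOT

A 6-joint arm with a two-finger parallel gripper is mounted at the origin on the work surface; the furniture and walls round the work are solid. World frame = base frame: x ahead of the robot, y to its left, z up, the work surface at z = 0. Lengths are in mm, angles in rad, forces in N, time in s.
With the tool pointing down it reaches from about 300 to 750 mm from the base axis. Payload 8.5 kg.
Tool frame: the origin (TCP) lies at the very end of the fingers, on their centre line; the grasp point (between the pads) lies 19 mm behind it; z points along the fingers, x is the direction in which the jaws open and shut, and the axes are right-handed (so a half turn about z gives the same grasp; the last joint's range is limited). The gripper opens to 85 mm and grips with 20 to 120 N. Pads are 22 mm wide; open, the fingers measure 114 mm over their backs; the gripper's body (76 mm by 85 mm) begins 54 mm behind the grasp point. The pads swing forward as they close: fully open they stand 13 mm farther back than shut.
Start: joints at [0.937, 0.381, 1.297, -0, 1.464, -0.215], TCP at [223.655, 502.453, 231.322] pointing down, gripper open.
Joint ranges: [-3.11, 3.11], [-0.89, 2.33], [0.22, 2.48], [-1.42, 4.56], [0.17, 2.85], [-2.88, 2.88]. Speed limits (rad/s): [2.39, 2.39, 3.14, 3.14, 3.14, 3.14].

INTERFACE

Orientations are given as a 3x3 rotation matrix whose columns are the frame's x, y, z axes.
In Python, from station import status, camera, job gives the robot as it stands.
- The arm moves only by the tool drive_tool, never from a script. Its argument "series" is a list of rows, each an object of numbers: "grip": the closure, from 0 (fully open) to 1 (shut); "tx", "ty", "tz": the shift along the tool's x, y, z in units of 400 mm (1.0 is 400 mm); "roll": the turn about the tool's z in units of 360 degrees (1.0 is 360 degrees). A call has 1 to 10 rows; each row is the pose to reach, as a shift and turn from the pose commanded when the call began, along the tool's axes at that moment, turning the shorter way round; what a row does not reach only later rows make up. A row lasts 1/12 s, in which the tool goes at most 41.7 mm and 7.16 degrees, less where a joint would pass 70% of its speed; a pose out of reach is approached as far as the arm can. A call with a number of a shift or a turn outside -1 to 1 is refused whole. A call with a gripper value outside its range is refused whole. The fingers move at their own pace and stop on an object; the grip force is fixed at half the most. Time passes only in rows, so rows that repeat a pose let the fingers close. It gives the time, the measured TCP pose, the force and the opening at its end, in the units of the state.
- status.observe(): the state, without advancing time (a new reading comes with each control period).
- camera(name): name is "scene" or "side" or "wrist"; returns a dict with "frame" (480x640x3 uint8, red, green, blue), "intrinsics" (3x3 intrinsics, pixels), "D" ([k1, k2, p1, p2, k3] as OpenCV has them; the pictures are not rectified), "rvec" (rotation vector, rad) and "tvec" (3), from world to camera coordinates, as OpenCV has them. Camera axes: x right, y down, z forward; pixel columns grow to the right and rows downward; lengths in mm; the calibration is good to about 2 mm. A picture is of the moment at which its call begins. There is no depth.
- job.sign_off(): hands the job in, once; it reports no verdict.
The state is a dict: "t": time; "joint_pos": joint angles; "qd": joint speeds; "joint_torque": joint torques, N m; "position": TCP position; "eef_rot": TCP orientation; "force": force on the tool from outside, world axes, zero at the start; "ft_torque": the same for the moment, N m; "opening": finger opening in mm.
Only numpy, scipy, OpenCV 4.12 (cv2) and the standard library are available. Lean on these libraries where they do the work, as an engineer would, in place of code of your own. Each camera call takes 0.05 s, during which the arm holds its last target. There are 200 camera calls.

TASK

The two jars and the two dropper bottles all stand on the wrong coloured stands: rearrange them, parking one on the empty white stand when you need room, until the green-capped jar is on the green stand, the red-capped jar on the red one, the dropper bottle with the black teat on the blue one and the one with the orange teat on the yellow one. Set each down upright inside the lip, in the middle of its stand; they are glass, so never drop one or tip one over. Leave the glass beaker beside them where it is.

Things in the scene. Friction and masses are not known exactly. Their poses are not given: they have to be found in the camera images.
- jar_green: Loose glass sample jar with a green screw cap, 58 mm diameter, 92 mm high: straight round glass body 58 mm wide up to 63 mm, a shoulder above, the cap 50 mm wide above 77 mm to the top. 0.11 to 0.22 kg. Origin: centre of its underside, z up along its axis. At the start it stands upright in a stand of the wrong colour. Belongs on the green stand.
- jar_red: Loose glass sample jar with a red screw cap, 62 mm diameter, 105 mm high: straight round glass body 62 mm wide up to 73 mm, a shoulder above, the cap 54 mm wide above 88 mm to the top. 0.11 to 0.22 kg. Origin: centre of its underside, z up along its axis. At the start it stands upright in a stand of the wrong colour. Belongs on the red stand.
- bottle_black: Loose amber glass dropper bottle with a blue label and a black teat, 99 mm high: straight body 36 mm wide up to 45 mm from its underside, sloping shoulder to 56 mm, black collar 24 mm wide to 70 mm, teat 17 mm wide above; can be held by body or collar. 0.04 to 0.085 kg. Origin: centre of its underside, z up. Starts upright on a stand of the wrong colour; belongs on the blue stand.
- bottle_orange: Loose amber glass dropper bottle with a white label and an orange-red teat, 99 mm high: straight body 36 mm wide up to 45 mm from its underside, sloping shoulder to 56 mm, black collar 24 mm wide to 70 mm, teat 17 mm wide above; can be held by body or collar. 0.04 to 0.085 kg. Origin: centre of its underside, z up. Starts upright on a stand of the wrong colour; belongs on the yellow stand.
- stand_green: Fixed shallow round stand of green plastic, 98 mm across, on the table. Its flat floor lies 4 mm above the table; a lip 4 mm wide round its edge rises to 10 mm above the table and leaves a recess 90 mm across. Origin: centre of its underside (on the table), z up. At the start it holds one of the wrong containers.
- stand_red: Fixed shallow round stand of red plastic, 98 mm across, on the table. Its flat floor lies 4 mm above the table; a lip 4 mm wide round its edge rises to 10 mm above the table and leaves a recess 90 mm across. Origin: centre of its underside (on the table), z up. At the start it holds one of the wrong containers.
- stand_blue: Fixed shallow round stand of blue plastic, 98 mm across, on the table. Its flat floor lies 4 mm above the table; a lip 4 mm wide round its edge rises to 10 mm above the table and leaves a recess 90 mm across. Origin: centre of its underside (on the table), z up. At the start it holds one of the wrong containers.
- stand_yellow: Fixed shallow round stand of yellow plastic, 98 mm across, on the table. Its flat floor lies 4 mm above the table; a lip 4 mm wide round its edge rises to 10 mm above the table and leaves a recess 90 mm across. Origin: centre of its underside (on the table), z up. At the start it holds one of the wrong containers.
- stand_white: Fixed shallow round stand of white plastic, 98 mm across, on the table. Its flat floor lies 4 mm above the table; a lip 4 mm wide round its edge rises to 10 mm above the table and leaves a recess 90 mm across. Origin: centre of its underside (on the table), z up. Empty at the start; any container may be parked on it for a while.
- beaker: Bystander: an empty loose glass beaker with a spout, 74x80 mm and 95 mm high, standing to the left of the stands. Origin: centre of its underside.
There are look-alikes about, which are no part of the job. Several things look just like the jar_green: the one meant starts farthest from the robot's base.

How it is judged:
By the outcome, as a careful person would: the job done as asked, in the order asked, and still so for the second after the job is handed in, with the robot touching nothing.
It also fails if it takes over 136 s, if anything falls off the work surface, if the arm or the gripper's body presses on something with over 40 N, if the wrist force passes 120 N, or if a joint passes its speed limit or range.

## Working session

There is one attempt and no reset: what is moved stays moved. The work goes in short steps, Python scripts to look and compute and a tool call to move; the robot and the scene stay as the last step left them, time stands still between calls to the robot, and variables do not carry over. Pictures are saved under pics/ and viewed, about 12 in all and at most 16, crops included, and the job is handed in when it is done.

Besides the shell and the picture viewer there is one more tool, called as name(argument=value, ...), one argument or row to a line, values as JSON. drive_tool: Moves the arm, as the interface text tells. Its arguments: {"type":"object","properties":{"series":{"type":"array","items":{"type":"object","properties":{"grip":{"type":"number"},"tx":{"type":"number","minimum":-1,"maximum":1},"ty":{"type":"number","minimum":-1,"maximum":1},"tz":{"type":"number","minimum":-1,"maximum":1},"roll":{"type":"number","minimum":-1,"maximum":1}}}}},"required":["series"]}

```bash
mkdir -p pics; ls
cat > h.py <<'E'
import numpy as np,cv2
from station import status,camera,job
def save(n,f,crop=None,s=1):
    im=f["frame"][:,:,::-1]
    if crop: a,b,c,d=crop; im=im[b:d,a:c]
    cv2.imwrite("pics/"+n,cv2.resize(np.ascontiguousarray(im),None,fx=s,fy=s,interpolation=cv2.INTER_CUBIC))
def ray(f,px,z):
    K=np.array(f["intrinsics"],float);D=np.array(f["D"],float)
    R=cv2.Rodrigues(np.array(f["rvec"],float))[0];t=np.array(f["tvec"],float).ravel()
    u=cv2.undistortPoints(np.array(px,float).reshape(-1,1,2),K,D).reshape(-1,2)
    d=np.c_[u,np.ones(len(u))]@R; c=-R.T@t
    return c+d*((z-c[2])/d[:,2])[:,None]
def proj(f,P):
    return cv2.projectPoints(np.array(P,float).reshape(-1,1,3),np.array(f["rvec"],float),np.array(f["tvec"],float),np.array(f["intrinsics"],float),np.array(f["D"],float))[0].reshape(-1,2)
E
python3 - <<'E'
from h import *
for n in("scene","side","wrist"):
    f=camera(n);save(n+"0.png",f);R=cv2.Rodrigues(np.array(f["rvec"],float))[0];print(n,-R.T@np.array(f["tvec"]).ravel(),R[2])
s=status.observe();print(s)
E
```

```text
pics
scene [-331.77429817  924.13668081  769.61040213] [ 0.60599594 -0.57206754 -0.55272746]
side [ 555.54581768 -811.33248086  866.86931386] [-0.08145637  0.75681859 -0.64852947]
wrist [156.20481304 533.15633774 374.45130221] [ 0.26277705 -0.11934066 -0.95744766]
{'t': 0.15, 'joint_pos': array([ 9.36648268e-01,  3.81028369e-01,  1.29800661e+00, -9.03366169e-06,
        1.46363012e+00, -2.15309740e-01]), 'qd': array([-0.00047685, -0.00026982, -0.00317927, -0.00016485, -0.00151488,
        0.00145705]), 'joint_torque': array([ 2.61462337e-03, -4.48625672e+01, -2.31341171e+01, -1.47013670e-04,
        3.74486714e-03, -9.78370707e-06]), 'position': array([223.56089468, 502.27418449, 230.88752922]), 'eef_rot': array([[ 4.06698244e-01,  9.13562337e-01, -6.28181641e-04],
       [ 9.13561950e-01, -4.06698669e-01, -8.69262143e-04],
       [-1.04960579e-03, -2.20355458e-04, -9.99999425e-01]]), 'force': array([-0.49430666, -0.1836216 ,  0.13370738]), 'ft_torque': array([0.07931048, 0.0170939 , 0.00016682]), 'opening': 85.43092379733886}
```

View pics/scene0.png

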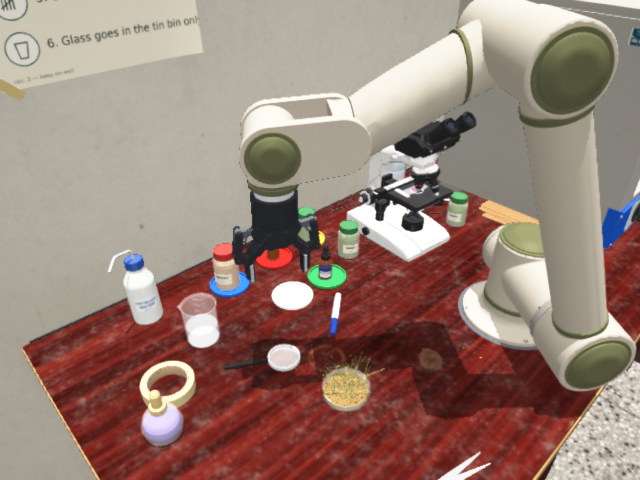

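View pics/side0.png

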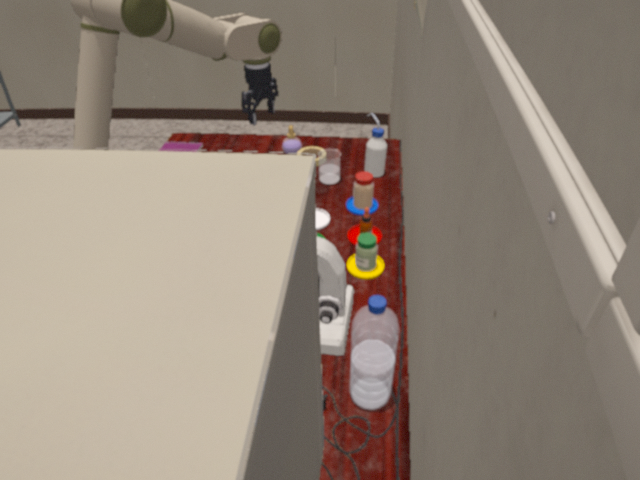

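Scene: red jar on blue stand (228,268), orange bottle on red (273,257), green jar on yellow (305,225), black bottle on green (326,272), white empty (292,295). A look-alike green jar stands at (348,240) by the microscope. The side view confirms the back row at columns 360–366. Next I measure stand and cap positions.

```bash
cat > m.py <<'E'
from h import *
def mask(f,name):
    h=cv2.cvtColor(f["frame"],cv2.COLOR_RGB2HSV);H,S,V=cv2.split(h)
    r={"red":((H<5)|(H>174))&(S>200)&(V>150),"blue":(H>100)&(H<118)&(S>180)&(V>120),"green":(H>52)&(H<80)&(S>140)&(V>70),
       "yellow":(H>24)&(H<33)&(S>180)&(V>150),"white":(S<30)&(V>200)}[name]
    return r.astype(np.uint8)
def blobs(f,name,z,amin=40):
    n,l,st,c=cv2.connectedComponentsWithStats(mask(f,name),connectivity=8)
    for i in range(1,n):
        if st[i,4]<amin: continue
        p=np.argwhere(l==i)[:,::-1]
        hull=cv2.convexHull(p.astype(np.int32)).reshape(-1,2)
        w=ray(f,hull,z)
        # circle fit
        A=np.c_[2*w[:,:2],np.ones(len(w))];s=np.linalg.lstsq(A,(w[:,:2]**2).sum(1),rcond=None)[0]
        print(name,st[i],"bb-ctr",np.round((w[:,:2].max(0)+w[:,:2].min(0))/2),"size",np.round(np.ptp(w[:,:2],axis=0)),"fit",np.round(s[:2]),round(float(np.sqrt(abs(s[2]+s[0]**2+s[1]**2)))))
if __name__=="__main__":
  for n in("scene","side"):
    f=camera(n);print(n)
    for c in("red","blue","green","yellow","white"): blobs(f,c,10,80)
  f=camera("scene")
  print(ray(f,[[348,227],[306,213]],96),ray(f,[[223,250]],109))
E
python3 m.py
```

```text
scene
red [256 248  37  21 126] bb-ctr [522. 274.] size [ 74. 101.] fit [533. 275.] 49
blue [603 199  32  49 656] bb-ctr [ -16. -610.] size [ 80. 365.] fit [-202. -625.] 228
blue [211 272  38  25 319] bb-ctr [518. 423.] size [92. 97.] fit [520. 425.] 48
green [308 265  38  24 542] bb-ctr [382. 229.] size [ 98. 100.] fit [381. 229.] 49
white [  0   0  26  19 253] bb-ctr [5921. -563.] size [1356.  490.] fit [5906. -471.] 525
white [ 467    0  139   42 2714] bb-ctr [ 2121. -3954.] size [1567. 2069.] fit [ 1967. -3921.] 869
white [580   0  60   9 289] bb-ctr [ 1859. -5994.] size [661. 816.] fit [ 1848. -5951.] 457
white [460  19  22  40 502] bb-ctr [ 1794. -2722.] size [ 804. 1333.] fit [  986. -3204.] 1160
white [180  23  23  32 382] bb-ctr [ 3200. -1056.] size [1016.  643.] fit [ 3145. -1111.] 469
white [148  27  32  34 350] bb-ctr [3193. -810.] size [968. 606.] fit [3075. -963.] 482
white [ 243   33  223  109 6296] bb-ctr [ 1492. -1390.] size [ 944. 2509.] fit [ 2306. -1273.] 1262
white [  7  34  31  31 484] bb-ctr [3773.  -20.] size [1097.  319.] fit [3767.  -11.] 404
white [18 44  9
[... 2042 characters left out ...]
r [506. 406.] size [48. 73.] fit [518. 411.] 39
yellow [347 255  37  23 360] bb-ctr [549. 136.] size [95. 84.] fit [549. 142.] 48
white [ 464    0  152  278 2967] bb-ctr [1203. 1664.] size [  46. 3037.] fit [-14695.   1596.] 15950
white [ 482   14  141  245 1586] bb-ctr [1261. 1500.] size [  37. 2548.] fit [-9155.  1464.] 10478
white [316 210  14  18 193] bb-ctr [414. 334.] size [43. 84.] fit [393. 333.] 43
white [317 238  12  16 133] bb-ctr [428. 210.] size [35. 64.] fit [422. 211.] 28
white [320 317  26  28 491] bb-ctr [482. -87.] size [56. 82.] fit [486. -87.] 38
[[411.14596865 125.88832504  96.        ]
 [537.05276343 157.50409015  96.        ]] [[523.87424757 429.43890698 109.        ]]
```

View pics/wrist0.png

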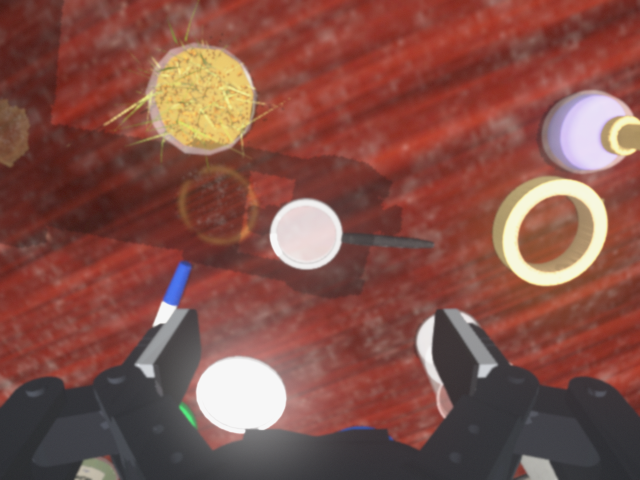

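Positions are good enough to start. I align the tool with the world axes and move it in front of the stands for a closer wrist view.

drive_tool(
  series=[
    {"tx":-0.513,"ty":0.518,"tz":-0.05,"roll":-0.0667,"grip":0},
    {"tx":-0.513,"ty":0.518,"tz":-0.05,"roll":-0.0667,"grip":0},
    {"tx":-0.513,"ty":0.518,"tz":-0.05,"roll":-0.0667,"grip":0},
    {"tx":-0.513,"ty":0.518,"tz":-0.05,"roll":-0.0667,"grip":0},
    {"tx":-0.513,"ty":0.518,"tz":-0.05,"roll":-0.0667,"grip":0},
    {"tx":-0.513,"ty":0.518,"tz":-0.05,"roll":-0.0667,"grip":0},
    {"tx":-0.513,"ty":0.518,"tz":-0.05,"roll":-0.0667,"grip":0},
    {"tx":-0.513,"ty":0.518,"tz":-0.05,"roll":-0.0667,"grip":0},
    {"tx":-0.513,"ty":0.518,"tz":-0.05,"roll":-0.0667,"grip":0},
    {"tx":-0.513,"ty":0.518,"tz":-0.05,"roll":-0.0667,"grip":0},
  ],
)

```text
t: 1.13
position: [329.6, 230.6, 251.4]
eef_rot: [[0.002, 1.0, 0.0], [1.0, -0.002, 0.0], [0.0, 0.0, -1.0]]
force: [0.0, 1.6, 0.2]
opening: 85.3
```

Run:
```python
from m import *
s=status.observe();print(s["position"],s["eef_rot"].round(3))
for n in("wrist","scene","side"):
    f=camera(n);save(n+"1.png",f);print(n)
    for c in("red","blue","green","yellow"): blobs(f,c,10,80)
```

```text
[329.61356703 230.59153359 251.42430687] [[ 0.002  1.     0.   ]
 [ 1.    -0.002  0.   ]
 [ 0.     0.    -1.   ]]
wrist
red [ 310  345   86   71 3440] bb-ctr [539. 273.] size [95. 97.] fit [540. 273.] 49
blue [440  88  18  16  86] bb-ctr [233. 354.] size [14. 15.] fit [230. 351.] 9
blue [488 332  37  36 593] bb-ctr [501. 445.] size [47. 49.] fit [511. 437.] 30
green [ 263  207   94   90 4853] bb-ctr [385. 225.] size [95. 95.] fit [386. 225.] 48
yellow [ 202  352   83   65 1991] bb-ctr [544. 148.] size [87. 95.] fit [548. 148.] 48
scene
blue [596 208  35  40 723] bb-ctr [ -16. -572.] size [ 80. 292.] fit [ -38. -564.] 127
green [308 265  38  24 527] bb-ctr [382. 229.] size [98. 99.] fit [381. 229.] 49
side
red [347 225  13  19 160] bb-ctr [508. 270.] size [33. 83.] fit [526. 269.] 38
red [372 227  10  16  83] bb-ctr [576. 272.] size [26. 68.] fit [564. 270.] 32
blue [347 199  16  15  98] bb-ctr [506. 406.] size [48. 72.] fit [518. 411.] 39
yellow [347 255  37  23 357] bb-ctr [548. 136.] size [95. 84.] fit [549. 141.] 48
```

View pics/wrist1.png

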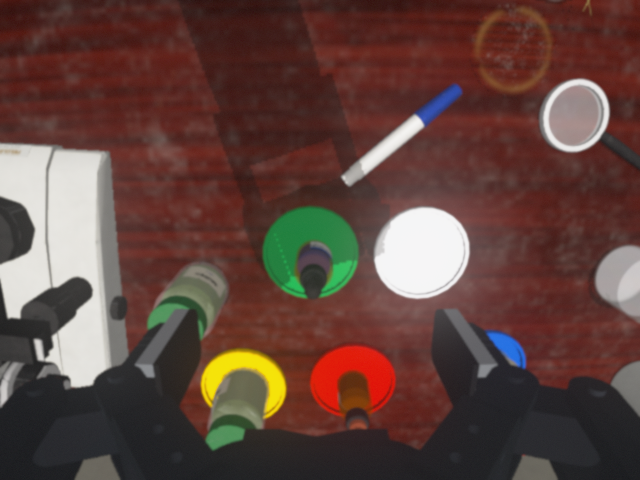

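Wrist view shows all five stands: green (310,252) with black bottle slightly off-centre, teat tip at (313,295); white (422,252); red (353,380); yellow (244,385). Next, a zoomed scene crop to triangulate tops.

Run:
```python
from m import *
f=camera("scene");save("sc1.png",f,(190,190,390,340),4)
f=camera("wrist")
h=cv2.cvtColor(f["frame"],cv2.COLOR_RGB2HSV)
m=((h[...,1]<40)&(h[...,2]>180)).astype(np.uint8);n,l,st,c=cv2.connectedComponentsWithStats(m)
i=l[250,422];p=np.argwhere(l==i)[:,::-1];w=ray(f,cv2.convexHull(p.astype(np.int32)).reshape(-1,2),10)
print("white",(w.max(0)+w.min(0))/2,np.ptp(w,axis=0))
print("black teat top",ray(f,[[313,292]],103),"or",ray(f,[[357,428]],103))
```

```text
white [387.07383891 339.11171919  10.        ] [96.90182323 97.02237594  0.        ]
black teat top [[385.85320399 230.27537288 103.        ]] or [[520.27981014 270.13947256 103.        ]]
```

View pics/sc1.png

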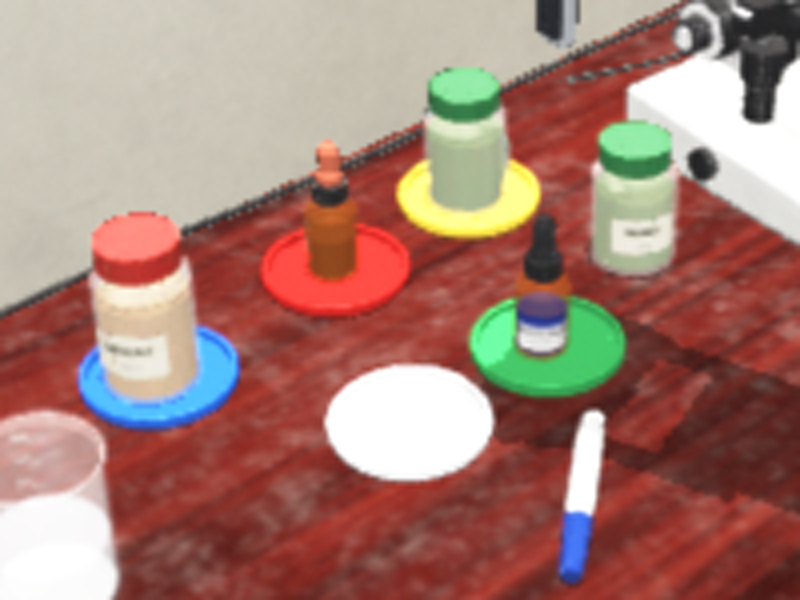

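Clear scene view now: teat tops in the crop at black (543,222), orange (328,150); cap top centres green (464,83), red (137,230). Computing positions.

Run:
```python
from m import *
f=camera("scene")
q=lambda u,v:[u/4+190-.4,v/4+190-.4]
print("tops",ray(f,[q(543,222),q(328,150)],102).round(),ray(f,[q(464,83)],96).round(),ray(f,[q(137,230)],109).round())
for n,e in dict(blue=[(79,372),(238,368),(160,425)],red=[(261,268),(410,266),(336,312)],yellow=[(396,193),(541,193),(468,235)],green=[(470,342),(626,342),(548,392)],white=[(326,421),(493,421),(410,480)]).items():
    print(n)
    g=camera("scene")if 0 else f
    h=cv2.cvtColor(f["frame"],cv2.COLOR_RGB2HSV);H,S,V=cv2.split(h)
    m={"red":((H<4)|(H>176))&(S>215)&(V>170),"blue":(H>98)&(H<120)&(S>150)&(V>120),"green":(H>45)&(H<85)&(S>140)&(V>60),"yellow":(H>22)&(H<35)&(S>150)&(V>120),"white":(S<40)&(V>190)}[n]
    x0=min(a[0] for a in e)/4+188;x1=max(a[0] for a in e)/4+192;y1=e[2][1]/4+192;y0=y1-34
    mm=np.zeros_like(m);mm[int(y0):int(y1),int(x0):int(x1)]=m[int(y0):int(y1),int(x0):int(x1)]
    p=np.argwhere(mm)[:,::-1].astype(np.int32);hu=cv2.convexHull(p).reshape(-1,2)
    w=ray(f,hu,10)[:,:2];(c,r)=cv2.minEnclosingCircle(w.astype(np.float32));print(np.round(c),round(r,1),((w.max(0)+w.min(0))/2).round(),np.ptp(w,axis=0).round())
```

```text
tops [[384. 232. 102.]
 [535. 276. 102.]] [[548. 149.  96.]] [[533. 421. 109.]]
blue
[519. 425.] 50.2 [519. 425.] [94. 97.]
redTraceback (most recent call last):
  File "<stdin>", line 12, in <module>
AttributeError: 'NoneType' object has no attribute 'reshape'
```

drive_tool(
  series=[
    {"ty":0.1375,"tz":0.2,"grip":0},
    {"ty":0.1375,"tz":0.2,"grip":0},
    {"ty":0.1375,"tz":0.2,"grip":0},
    {"ty":0.1375,"tz":0.3,"grip":0},
    {"ty":0.1375,"tz":0.4,"grip":0},
    {"ty":0.1375,"tz":0.486,"grip":0},
    {"ty":0.1375,"tz":0.486,"grip":0},
    {"ty":0.1375,"tz":0.486,"grip":0},
  ],
)

```text
invalid input
```

Run:
```python
from h import *
f=camera("wrist");save("w2.png",f)
```

```text
(no output)
```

View pics/w2.png

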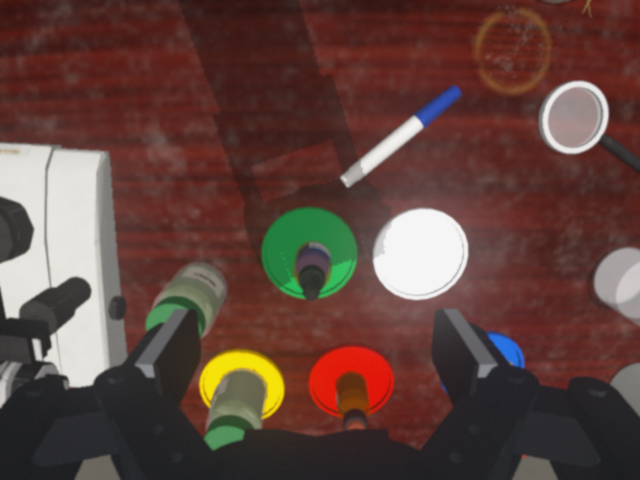

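The call was refused and nothing moved, so that picture shows the same scene as before. All five fields are probably required in each row.

drive_tool(
  series=[
    {"tx":0,"ty":0.1375,"tz":0.2,"roll":0,"grip":0},
    {"tx":0,"ty":0.1375,"tz":0.2,"roll":0,"grip":0},
    {"tx":0,"ty":0.1375,"tz":0.2,"roll":0,"grip":0},
    {"tx":0,"ty":0.1375,"tz":0.3,"roll":0,"grip":0},
    {"tx":0,"ty":0.1375,"tz":0.4,"roll":0,"grip":0},
    {"tx":0,"ty":0.1375,"tz":0.486,"roll":0,"grip":0},
    {"tx":0,"ty":0.1375,"tz":0.486,"roll":0,"grip":0},
    {"tx":0,"ty":0.1375,"tz":0.486,"roll":0,"grip":0},
  ],
)

```text
t: 2.15
position: [384.0, 230.9, 56.6]
eef_rot: [[-0.001, 1.0, -0.003], [1.0, 0.001, -0.001], [-0.001, -0.003, -1.0]]
force: [0.4, -0.5, 0.5]
opening: 85.6
```

Run:
```python
from h import *
f=camera("wrist");save("w3.png",f)
p=status.observe()["position"]
print(p,proj(f,p+[0,0,0]),proj(f,[p[0],p[1],103]),proj(f,[p[0],p[1],74]))
```

```text
[385.04152701 231.18748371  57.9829964 ] [[314.74835738 317.7498534 ]] [[314.20061339 390.47593751]] [[314.5898057  338.77094524]]
```

View pics/w3.png

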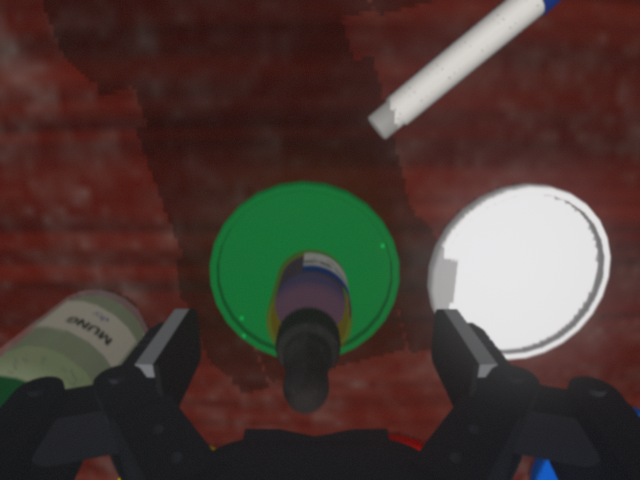

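Teat top at (306,393) against the tool axis at (314,390): about 3 mm to the −y side. I correct that and close.

drive_tool(
  series=[
    {"tx":-0.009,"ty":0,"tz":0,"roll":0,"grip":0},
    {"tx":-0.009,"ty":0,"tz":0,"roll":0,"grip":0.5},
    {"tx":-0.009,"ty":0,"tz":0,"roll":0,"grip":1},
    {"tx":-0.009,"ty":0,"tz":0,"roll":0,"grip":1},
    {"tx":-0.009,"ty":0,"tz":0,"roll":0,"grip":1},
    {"tx":-0.009,"ty":0,"tz":0,"roll":0,"grip":1},
    {"tx":-0.009,"ty":0,"tz":0,"roll":0,"grip":1},
    {"tx":-0.009,"ty":0,"tz":0,"roll":0,"grip":1},
  ],
)

```text
t: 2.87
position: [384.9, 227.6, 57.5]
eef_rot: [[-0.0, 1.0, 0.001], [1.0, 0.0, 0.001], [0.001, 0.001, -1.0]]
force: [-0.0, 1.3, 5.5]
opening: 22.5
```

drive_tool(
  series=[
    {"tx":0,"ty":0,"tz":-0.03,"roll":0,"grip":1},
    {"tx":0,"ty":0,"tz":-0.06,"roll":0,"grip":1},
    {"tx":0,"ty":0,"tz":-0.06,"roll":0,"grip":1},
    {"tx":0,"ty":0,"tz":-0.06,"roll":0,"grip":1},
  ],
)

```text
t: 3.2
position: [384.6, 227.2, 81.0]
eef_rot: [[-0.0, 1.0, 0.001], [1.0, 0.0, 0.0], [0.0, 0.001, -1.0]]
force: [0.1, -0.2, -0.8]
opening: 22.0
```

Run:
```python
from h import *
f=camera("wrist");g=camera("scene")
a=f["frame"][100:480,120:520];b=cv2.resize(np.ascontiguousarray(g["frame"][200:295,280:380]),(400,380))
cv2.imwrite("pics/b4.png",np.hstack([a,b])[:,:,::-1])
p=status.observe();print(p["position"],p["opening"],p["force"])
```

```text
[384.16834951 227.04424661  80.35303696] 22.22412321200583 [-0.00280254  0.12534825 -0.99074511]
```

View pics/b4.png

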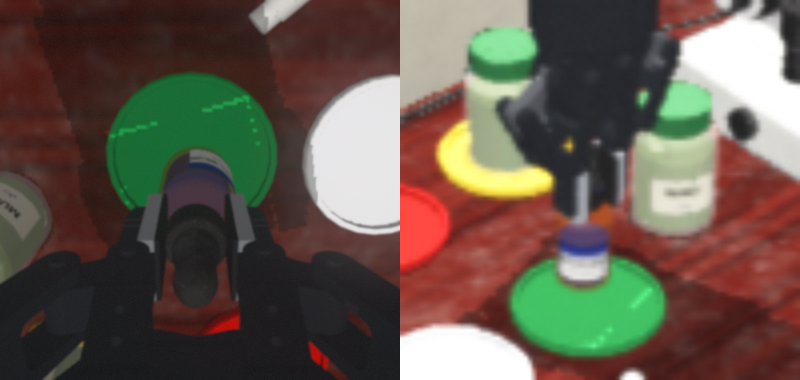

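Bottle held upright at the collar and clear of the green stand. Moving it to the white stand.

drive_tool(
  series=[
    {"tx":0.09,"ty":0,"tz":0,"roll":0,"grip":1},
    {"tx":0.19,"ty":0,"tz":0,"roll":0,"grip":1},
    {"tx":0.281,"ty":0,"tz":0,"roll":0,"grip":1},
    {"tx":0.281,"ty":0,"tz":0,"roll":0,"grip":1},
    {"tx":0.281,"ty":0,"tz":0,"roll":0,"grip":1},
    {"tx":0.281,"ty":0,"tz":0.03,"roll":0,"grip":1},
    {"tx":0.281,"ty":0,"tz":0.05,"roll":0,"grip":1},
    {"tx":0.281,"ty":0,"tz":0.057,"roll":0,"grip":1},
    {"tx":0.281,"ty":0,"tz":0.057,"roll":0,"grip":1},
    {"tx":0.281,"ty":0,"tz":0.057,"roll":0,"grip":1},
  ],
)

```text
t: 4.13
position: [384.5, 338.7, 57.9]
eef_rot: [[0.001, 1.0, -0.001], [1.0, -0.001, -0.001], [-0.001, -0.001, -1.0]]
force: [0.7, 0.0, -0.4]
opening: 22.3
```

drive_tool(
  series=[
    {"tx":0,"ty":0,"tz":0.003,"roll":0,"grip":1},
    {"tx":0,"ty":0,"tz":0.003,"roll":0,"grip":0.6},
    {"tx":0,"ty":0,"tz":0.003,"roll":0,"grip":0.3},
    {"tx":0,"ty":0,"tz":0.003,"roll":0,"grip":0},
    {"tx":0,"ty":0,"tz":0.003,"roll":0,"grip":0},
    {"tx":0,"ty":0,"tz":0.003,"roll":0,"grip":0},
    {"tx":0,"ty":0,"tz":-0.08,"roll":0,"grip":0},
    {"tx":0,"ty":0,"tz":-0.18,"roll":0,"grip":0},
    {"tx":0,"ty":0,"tz":-0.28,"roll":0,"grip":0},
    {"tx":0,"ty":0,"tz":-0.35,"roll":0,"grip":0},
  ],
)

```text
t: 4.97
position: [384.8, 339.8, 201.5]
eef_rot: [[-0.0, 1.0, 0.003], [1.0, 0.0, 0.002], [0.002, 0.003, -1.0]]
force: [0.8, 0.4, 0.5]
opening: 85.3
```

drive_tool(
  series=[
    {"tx":-0.08,"ty":0.04,"tz":0,"roll":0,"grip":0},
    {"tx":-0.47,"ty":0.24,"tz":0,"roll":0,"grip":0},
    {"tx":-0.47,"ty":0.24,"tz":0,"roll":0,"grip":0},
    {"tx":-0.47,"ty":0.24,"tz":0,"roll":0,"grip":0},
    {"tx":-0.47,"ty":0.24,"tz":0,"roll":0,"grip":0},
    {"tx":-0.47,"ty":0.24,"tz":0,"roll":0,"grip":0},
    {"tx":-0.47,"ty":0.24,"tz":0,"roll":0,"grip":0},
    {"tx":-0.47,"ty":0.24,"tz":0,"roll":0,"grip":0},
  ],
)

```text
t: 5.63
position: [480.3, 151.7, 197.9]
eef_rot: [[0.001, 1.0, -0.001], [1.0, -0.001, 0.0], [0.0, -0.001, -1.0]]
force: [-1.0, 0.6, -0.3]
opening: 85.3
```

Run:
```python
from m import *
f=camera("wrist");g=camera("scene")
print(status.observe()["position"])
a=f["frame"][100:480,120:520];b=cv2.resize(np.ascontiguousarray(g["frame"][220:315,260:360]),(400,380))
cv2.imwrite("pics/b5.png",np.hstack([a,b])[:,:,::-1])
blobs(f,"green",96,200);blobs(f,"yellow",10,200);blobs(f,"red",10,200);blobs(f,"green",10,200)
```

```text
[479.82650425 152.73283531 198.08631133]
green [  347    30   122   127 12025] bb-ctr [392. 206.] size [71. 71.] fit [392. 206.] 36
yellow [259 253  18  67 451] bb-ctr [550. 109.] size [64. 16.] fit [549. 122.] 27
yellow [344 282  20  35 425] bb-ctr [562. 186.] size [34. 17.] fit [561. 184.] 14
red [ 396  225  108   99 5663] bb-ctr [540. 272.] size [94. 97.] fit [541. 272.] 49
green [  347    30   122   127 12025] bb-ctr [386. 225.] size [96. 96.] fit [387. 225.] 48
```

View pics/b5.png

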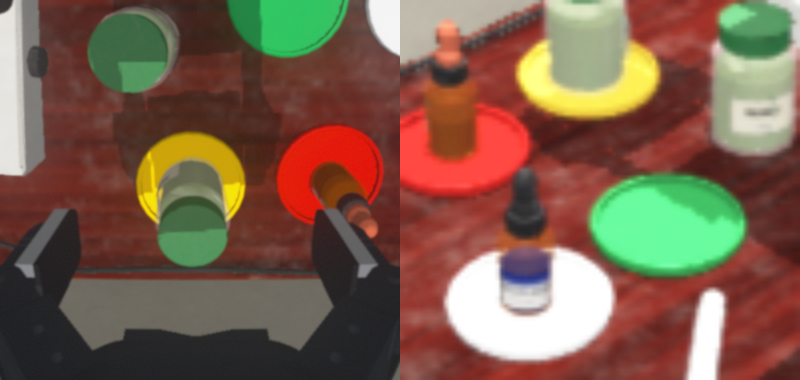

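Black bottle stands upright on white. In the wrist crop the green cap top disc centres at (193,231), i.e. pixel (313,331). The yellow stand spans columns 137–245, and the orange teat tip is at (369,230).

Run:
```python
from m import *
f=camera("wrist");p=status.observe()["position"];print(p)
print(ray(f,[[313,331]],96),ray(f,[[489,328]],101))
h=cv2.cvtColor(f["frame"],cv2.COLOR_RGB2HSV);H,S,V=cv2.split(h)
m=((H>20)&(H<34)&(S>150)&(V>60)).astype(np.uint8);m[:225]=0;m[350:]=0
q=np.argwhere(m)[:,::-1].astype(np.int32);w=ray(f,cv2.convexHull(q).reshape(-1,2),10)[:,:2]
c,r=cv2.minEnclosingCircle(w.astype(np.float32));print("yellow",c,r)
```

```text
[479.82630171 152.84845483 198.14464203]
[[545.35137463 151.62466288  96.        ]] [[541.05369476 272.19457144 101.        ]]
yellow (547.70263671875, 147.14068603515625) 49.62771987915039
```

drive_tool(
  series=[
    {"tx":-0.004,"ty":0.1,"tz":0,"roll":0,"grip":0},
    {"tx":-0.004,"ty":0.165,"tz":0,"roll":0,"grip":0},
    {"tx":-0.004,"ty":0.165,"tz":0.05,"roll":0,"grip":0},
    {"tx":-0.004,"ty":0.165,"tz":0.14,"roll":0,"grip":0},
    {"tx":-0.004,"ty":0.165,"tz":0.22,"roll":0,"grip":0},
    {"tx":-0.004,"ty":0.165,"tz":0.3,"roll":0,"grip":0},
    {"tx":-0.004,"ty":0.165,"tz":0.37,"roll":0,"grip":0},
    {"tx":-0.004,"ty":0.165,"tz":0.41,"roll":0,"grip":0},
    {"tx":-0.004,"ty":0.165,"tz":0.41,"roll":0,"grip":0},
  ],
)

```text
t: 6.53
position: [544.2, 151.2, 30.9]
eef_rot: [[-0.002, 1.0, -0.007], [1.0, 0.002, -0.0], [-0.0, -0.007, -1.0]]
force: [-0.1, 0.3, 0.0]
opening: 85.4
```

drive_tool(
  series=[
    {"tx":0,"ty":0,"tz":0,"roll":0,"grip":0.2},
    {"tx":0,"ty":0,"tz":0,"roll":0,"grip":0.3},
    {"tx":0,"ty":0,"tz":0,"roll":0,"grip":1},
    {"tx":0,"ty":0,"tz":0,"roll":0,"grip":1},
    {"tx":0,"ty":0,"tz":0,"roll":0,"grip":1},
    {"tx":0,"ty":0,"tz":0,"roll":0,"grip":1},
  ],
)

```text
t: 7.03
position: [547.4, 150.4, 36.2]
eef_rot: [[-0.001, 1.0, 0.004], [1.0, 0.001, 0.001], [0.001, 0.004, -1.0]]
force: [-1.6, 1.0, 6.1]
opening: 56.0
```

drive_tool(
  series=[
    {"tx":0,"ty":0,"tz":-0.03,"roll":0,"grip":1},
    {"tx":0,"ty":0,"tz":-0.1,"roll":0,"grip":1},
    {"tx":0,"ty":0,"tz":-0.2,"roll":0,"grip":1},
    {"tx":0,"ty":0,"tz":-0.28,"roll":0,"grip":1},
    {"tx":0,"ty":0,"tz":-0.325,"roll":0,"grip":1},
    {"tx":0,"ty":0,"tz":-0.325,"roll":0,"grip":1},
  ],
)

```text
t: 7.53
position: [548.2, 150.3, 169.4]
eef_rot: [[-0.001, 1.0, 0.01], [1.0, 0.001, 0.001], [0.001, 0.01, -1.0]]
force: [0.4, -0.0, -1.3]
opening: 56.2
```

drive_tool(
  series=[
    {"tx":0.02,"ty":-0.04,"tz":0,"roll":0,"grip":1},
    {"tx":0.05,"ty":-0.1,"tz":0,"roll":0,"grip":1},
    {"tx":0.09,"ty":-0.18,"tz":0,"roll":0,"grip":1},
    {"tx":0.13,"ty":-0.26,"tz":0,"roll":0,"grip":1},
    {"tx":0.17,"ty":-0.34,"tz":0,"roll":0,"grip":1},
    {"tx":0.19,"ty":-0.39,"tz":0,"roll":0,"grip":1},
    {"tx":0.19,"ty":-0.404,"tz":0,"roll":0,"grip":1},
    {"tx":0.19,"ty":-0.404,"tz":0,"roll":0,"grip":1},
    {"tx":0.19,"ty":-0.404,"tz":0,"roll":0,"grip":1},
  ],
)

```text
t: 8.28
position: [385.4, 225.8, 164.1]
eef_rot: [[-0.0, 1.0, 0.001], [1.0, 0.0, -0.0], [-0.0, 0.001, -1.0]]
force: [0.3, -0.1, -1.5]
opening: 56.5
```

Run:
```python
from m import *
f=camera("wrist");g=camera("scene");p=status.observe();print(p["position"],p["opening"],p["force"])
for h in(f,):blobs(h,"green",10,200)
a=f["frame"][100:480,120:520];b=cv2.resize(np.ascontiguousarray(g["frame"][180:275,270:370]),(400,380))
cv2.imwrite("pics/b6.png",np.hstack([a,b])[:,:,::-1])
```

```text
[385.98763513 225.58295529 163.95408824] 56.07393617273491 [-0.47663435 -0.31782905 -1.85548845]
green [ 252  158  125   98 8676] bb-ctr [376. 225.] size [75. 95.] fit [386. 225.] 48
```

View pics/b6.png

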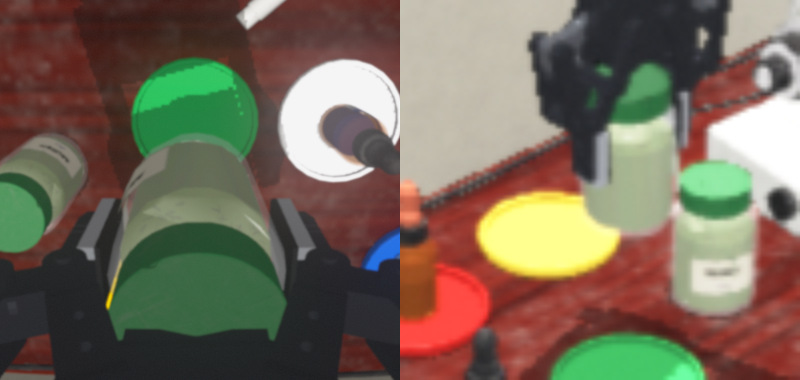

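Jar held upright above the green stand (stand centred at crop column 195, jar at about 197). Lowering.

drive_tool(
  series=[
    {"tx":0,"ty":0,"tz":0.05,"roll":0,"grip":1},
    {"tx":0,"ty":0,"tz":0.12,"roll":0,"grip":1},
    {"tx":0,"ty":0,"tz":0.2,"roll":0,"grip":1},
    {"tx":0,"ty":0,"tz":0.27,"roll":0,"grip":1},
    {"tx":0,"ty":0,"tz":0.3,"roll":0,"grip":1},
    {"tx":0,"ty":0,"tz":0.312,"roll":0,"grip":1},
    {"tx":0,"ty":0,"tz":0.32,"roll":0,"grip":1},
    {"tx":0,"ty":0,"tz":0.323,"roll":0,"grip":1},
    {"tx":0,"ty":0,"tz":0.323,"roll":0,"grip":1},
    {"tx":0,"ty":0,"tz":0.323,"roll":0,"grip":1},
  ],
)

```text
t: 9.22
position: [385.3, 225.4, 36.2]
eef_rot: [[-0.0, 1.0, 0.001], [1.0, 0.0, -0.001], [-0.001, 0.001, -1.0]]
force: [-4.3, -4.2, 10.1]
opening: 56.0
```

drive_tool(
  series=[
    {"tx":0,"ty":0,"tz":0,"roll":0,"grip":0.2},
    {"tx":0,"ty":0,"tz":0,"roll":0,"grip":0},
    {"tx":0,"ty":0,"tz":0,"roll":0,"grip":0},
    {"tx":0,"ty":0,"tz":0,"roll":0,"grip":0},
    {"tx":0,"ty":0,"tz":-0.05,"roll":0,"grip":0},
    {"tx":0,"ty":0,"tz":-0.14,"roll":0,"grip":0},
    {"tx":0,"ty":0,"tz":-0.24,"roll":0,"grip":0},
    {"tx":0,"ty":0,"tz":-0.34,"roll":0,"grip":0},
    {"tx":0,"ty":0,"tz":-0.41,"roll":0,"grip":0},
    {"tx":0,"ty":0,"tz":-0.41,"roll":0,"grip":0},
  ],
)

```text
t: 10.05
position: [387.1, 226.6, 204.3]
eef_rot: [[-0.001, 1.0, 0.01], [1.0, 0.001, 0.003], [0.003, 0.01, -1.0]]
force: [-0.4, -0.0, 1.1]
opening: 85.7
```

drive_tool(
  series=[
    {"tx":0.04,"ty":0.08,"tz":0,"roll":0,"grip":0},
    {"tx":0.114,"ty":0.225,"tz":0,"roll":0,"grip":0},
    {"tx":0.114,"ty":0.225,"tz":0,"roll":0,"grip":0},
    {"tx":0.114,"ty":0.225,"tz":0,"roll":0,"grip":0},
    {"tx":0.114,"ty":0.225,"tz":0,"roll":0,"grip":0},
    {"tx":0.114,"ty":0.225,"tz":0,"roll":0,"grip":0},
  ],
)

```text
t: 10.55
position: [474.1, 271.3, 198.2]
eef_rot: [[-0.0, 1.0, -0.002], [1.0, 0.0, -0.001], [-0.001, -0.002, -1.0]]
force: [-0.2, 0.7, 1.0]
opening: 85.6
```

Run:
```python
from m import *
f=camera("wrist");g=camera("scene");p=status.observe();print(p["position"],p["force"])
blobs(f,"red",10,200);blobs(f,"yellow",10,200);blobs(f,"green",10,200);blobs(f,"green",96,200);blobs(f,"blue",10,200)
a=f["frame"][100:480,120:520];b=cv2.resize(np.ascontiguousarray(g["frame"][205:300,275:375]),(400,380))
cv2.imwrite("pics/b7.png",np.hstack([a,b])[:,:,::-1])
```

```text
[474.04798243 271.23896231 198.84654378] [ 0.96514738  0.39524094 -0.05511404]
red [ 265  234  106   98 5754] bb-ctr [541. 274.] size [94. 94.] fit [542. 273.] 48
yellow [ 127  242  104   94 6619] bb-ctr [547. 147.] size [91. 95.] fit [549. 147.] 48
green [ 199   39  119  126 4958] bb-ctr [387. 225.] size [96. 94.] fit [387. 225.] 48
green [ 199   39  119  126 4958] bb-ctr [390. 238.] size [71. 70.] fit [390. 237.] 35
blue [ 431  217  105  100 3450] bb-ctr [526. 421.] size [95. 95.] fit [526. 422.] 48
```

View pics/b7.png

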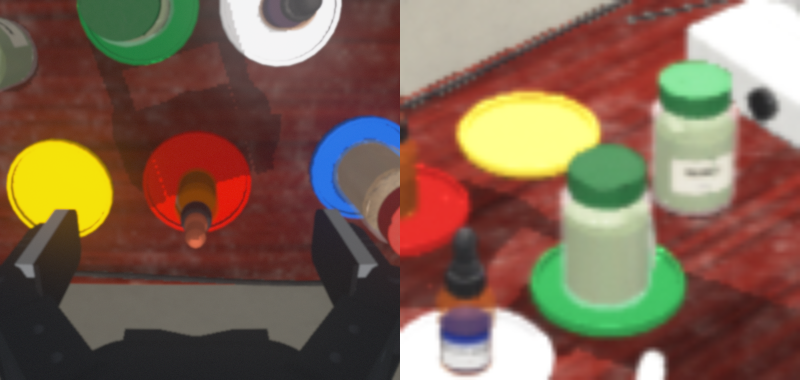

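Green jar is upright and about centred on green; the orange bottle is at about (541,272), yellow stand at (548,147), blue at about (524,422). Picking up the orange bottle.

drive_tool(
  series=[
    {"tx":0.002,"ty":0.08,"tz":0,"roll":0,"grip":0},
    {"tx":0.002,"ty":0.167,"tz":0,"roll":0,"grip":0},
    {"tx":0.002,"ty":0.167,"tz":0.05,"roll":0,"grip":0},
    {"tx":0.002,"ty":0.167,"tz":0.14,"roll":0,"grip":0},
    {"tx":0.002,"ty":0.167,"tz":0.22,"roll":0,"grip":0},
    {"tx":0.002,"ty":0.167,"tz":0.29,"roll":0,"grip":0},
    {"tx":0.002,"ty":0.167,"tz":0.34,"roll":0,"grip":0},
    {"tx":0.002,"ty":0.167,"tz":0.354,"roll":0,"grip":0},
    {"tx":0.002,"ty":0.167,"tz":0.354,"roll":0,"grip":0},
    {"tx":0.002,"ty":0.167,"tz":0.354,"roll":0,"grip":0},
  ],
)

```text
t: 11.48
position: [542.1, 272.5, 58.6]
eef_rot: [[-0.0, 1.0, 0.002], [1.0, 0.0, 0.0], [0.0, 0.002, -1.0]]
force: [1.0, -0.2, 0.4]
opening: 85.3
```

Run:
```python
from m import *
f=camera("wrist");p=status.observe()["position"];print(p,proj(f,[p[0],p[1],100]))
h=cv2.cvtColor(f["frame"],cv2.COLOR_RGB2HSV);H,S,V=cv2.split(h)
m=((H>4)&(H<14)&(S>110)&(S<200)&(V>130)).astype(np.uint8)
n,l,st,c=cv2.connectedComponentsWithStats(m)
for i in range(1,n):
    if st[i,4]>80:print(st[i],c[i])
save("w8.png",f)
```

```text
[542.33867765 272.55862943  59.10463532] [[313.90991961 378.45849878]]
[294 369  34  33 801] [310.82022472 385.9051186 ]
```

drive_tool(
  series=[
    {"tx":-0.003,"ty":0.003,"tz":0.003,"roll":0,"grip":0.3},
    {"tx":-0.003,"ty":0.003,"tz":0.003,"roll":0,"grip":0.6},
    {"tx":-0.003,"ty":0.003,"tz":0.003,"roll":0,"grip":1},
    {"tx":-0.003,"ty":0.003,"tz":0.003,"roll":0,"grip":1},
    {"tx":-0.003,"ty":0.003,"tz":0.003,"roll":0,"grip":1},
    {"tx":-0.003,"ty":0.003,"tz":0.003,"roll":0,"grip":1},
    {"tx":-0.003,"ty":0.003,"tz":0.003,"roll":0,"grip":1},
  ],
)

```text
t: 12.12
position: [543.3, 271.4, 56.6]
eef_rot: [[-0.0, 1.0, 0.001], [1.0, 0.0, 0.0], [0.0, 0.001, -1.0]]
force: [0.5, -0.2, 3.2]
opening: 23.1
```

drive_tool(
  series=[
    {"tx":0,"ty":0,"tz":-0.03,"roll":0,"grip":1},
    {"tx":0,"ty":0,"tz":-0.1,"roll":0,"grip":1},
    {"tx":0,"ty":0,"tz":-0.1,"roll":0,"grip":1},
    {"tx":0,"ty":0,"tz":-0.1,"roll":0,"grip":1},
  ],
)

```text
t: 12.45
position: [543.3, 271.3, 97.1]
eef_rot: [[-0.0, 1.0, 0.002], [1.0, 0.0, 0.0], [0.0, 0.002, -1.0]]
force: [-0.0, 0.6, -0.8]
opening: 23.0
```

drive_tool(
  series=[
    {"tx":-0.05,"ty":0.004,"tz":0,"roll":0,"grip":1},
    {"tx":-0.13,"ty":0.01,"tz":0,"roll":0,"grip":1},
    {"tx":-0.21,"ty":0.012,"tz":0,"roll":0,"grip":1},
    {"tx":-0.28,"ty":0.012,"tz":0,"roll":0,"grip":1},
    {"tx":-0.312,"ty":0.012,"tz":0,"roll":0,"grip":1},
    {"tx":-0.312,"ty":0.012,"tz":0,"roll":0,"grip":1},
    {"tx":-0.312,"ty":0.012,"tz":0.04,"roll":0,"grip":1},
    {"tx":-0.312,"ty":0.012,"tz":0.08,"roll":0,"grip":1},
    {"tx":-0.312,"ty":0.012,"tz":0.093,"roll":0,"grip":1},
    {"tx":-0.312,"ty":0.012,"tz":0.093,"roll":0,"grip":1},
  ],
)

```text
t: 13.28
position: [547.2, 147.3, 57.8]
eef_rot: [[-0.001, 1.0, -0.002], [1.0, 0.001, 0.0], [0.0, -0.002, -1.0]]
force: [0.4, -0.1, -0.3]
opening: 23.1
```

drive_tool(
  series=[
    {"tx":0,"ty":0,"tz":0.003,"roll":0,"grip":1},
    {"tx":0,"ty":0,"tz":0.006,"roll":0,"grip":1},
    {"tx":0,"ty":0,"tz":0.006,"roll":0,"grip":1},
  ],
)

```text
t: 13.53
position: [547.8, 146.8, 56.8]
eef_rot: [[-0.001, 1.0, 0.001], [1.0, 0.001, 0.0], [0.0, 0.001, -1.0]]
force: [-0.5, -0.7, -0.8]
opening: 23.2
```

drive_tool(
  series=[
    {"tx":0,"ty":0,"tz":0.002,"roll":0,"grip":0.6},
    {"tx":0,"ty":0,"tz":0.002,"roll":0,"grip":0.3},
    {"tx":0,"ty":0,"tz":0.002,"roll":0,"grip":0},
    {"tx":0,"ty":0,"tz":0.002,"roll":0,"grip":0},
    {"tx":0,"ty":0,"tz":0.002,"roll":0,"grip":0},
    {"tx":0,"ty":0,"tz":-0.08,"roll":0,"grip":0},
    {"tx":0,"ty":0,"tz":-0.18,"roll":0,"grip":0},
    {"tx":0,"ty":0,"tz":-0.28,"roll":0,"grip":0},
    {"tx":0,"ty":0,"tz":-0.36,"roll":0,"grip":0},
    {"tx":0,"ty":0,"tz":-0.36,"roll":0,"grip":0},
  ],
)

```text
t: 14.37
position: [550.0, 146.6, 207.4]
eef_rot: [[-0.0, 1.0, 0.012], [1.0, 0.0, 0.001], [0.001, 0.012, -1.0]]
force: [0.3, 0.3, 1.1]
opening: 85.7
```

drive_tool(
  series=[
    {"tx":0.08,"ty":-0.03,"tz":0,"roll":0,"grip":0},
    {"tx":0.683,"ty":-0.195,"tz":0,"roll":0,"grip":0},
    {"tx":0.683,"ty":-0.195,"tz":0,"roll":0,"grip":0},
    {"tx":0.683,"ty":-0.195,"tz":0,"roll":0,"grip":0},
    {"tx":0.683,"ty":-0.195,"tz":0,"roll":0,"grip":0},
    {"tx":0.683,"ty":-0.195,"tz":0,"roll":0,"grip":0},
    {"tx":0.683,"ty":-0.195,"tz":0,"roll":0,"grip":0},
    {"tx":0.683,"ty":-0.195,"tz":0,"roll":0,"grip":0},
    {"tx":0.683,"ty":-0.195,"tz":0,"roll":0,"grip":0},
    {"tx":0.683,"ty":-0.195,"tz":0,"roll":0,"grip":0},
  ],
)

```text
t: 15.2
position: [469.5, 419.3, 199.9]
eef_rot: [[-0.001, 1.0, -0.001], [1.0, 0.001, -0.001], [-0.001, -0.001, -1.0]]
force: [-0.0, -0.6, -0.3]
opening: 85.4
```

Run:
```python
from m import *
f=camera("wrist");g=camera("scene");p=status.observe();print(p["position"])
blobs(f,"red",10,200);blobs(f,"blue",10,200)
a=f["frame"][100:480,120:520];b=cv2.resize(np.ascontiguousarray(g["frame"][190:285,260:360]),(400,380))
cv2.imwrite("pics/b9.png",np.hstack([a,b])[:,:,::-1])
```

```text
[470.14713967 418.45914983 200.3490159 ]
red [ 105  235  104   97 7133] bb-ctr [539. 275.] size [95. 95.] fit [541. 273.] 49
blue [ 267  221  106   79 3195] bb-ctr [516. 423.] size [73. 94.] fit [526. 423.] 47
```

View pics/b9.png

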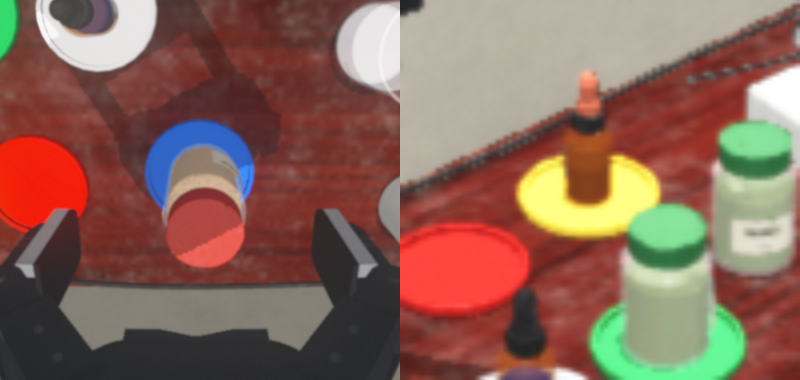

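Orange bottle is upright on yellow. Red cap top centres at crop (205,228), i.e. pixel (325,328).

Run:
```python
from m import *
f=camera("wrist");print(status.observe()["position"],ray(f,[[325,328]],109))
```

```text
[470.25025851 418.38620193 200.52967811] [[527.38538243 425.0818505  109.        ]]
```

Run:
```python
from m import *
f=camera("wrist");h=cv2.cvtColor(f["frame"],cv2.COLOR_RGB2HSV);H,S,V=cv2.split(h)
m=((H<6)|(H>172)).astype(np.uint8)*((S>130)&(V>110)).astype(np.uint8)
print([(r,int(m[r,325]),h[r,325].tolist()) for r in range(270,375,6)])
print(ray(f,[[325,367],[325,288]],109),ray(f,[[286,328],[364,328]],109), ray(f,[[323,247]],4),ray(f,[[319,221]],10))
g=camera("scene")
for P in([528,424],[536,421]):print(proj(g,[[P[0],P[1],109],[P[0],P[1],4]]),proj(f,[[P[0]+27,P[1],109],[P[0]-31,P[1],4]]))
save("s10.png",g,(200,225,260,305),9)
```

```text
[(270, 0, [15, 66, 147]), (276, 0, [15, 74, 202]), (282, 0, [15, 73, 211]), (288, 1, [179, 161, 127]), (294, 1, [179, 163, 127]), (300, 1, [1, 156, 176]), (306, 1, [1, 158, 176]), (312, 1, [1, 157, 177]), (318, 1, [1, 158, 177]), (324, 1, [1, 159, 178]), (330, 1, [1, 160, 177]), (336, 1, [2, 161, 177]), (342, 1, [2, 159, 220]), (348, 1, [2, 165, 236]), (354, 1, [2, 162, 235]), (360, 1, [2, 158, 234]), (366, 1, [2, 156, 160]), (372, 1, [2, 143, 116])]
[[557.63942208 425.22412636 109.        ]
 [499.00115977 424.83944868 109.        ]] [[527.59943716 399.37103337 109.        ]
 [527.67720579 450.70054904 109.        ]] [[505.24210734 425.34631364   4.        ]] [[479.93906125 421.71065336  10.        ]]
[[223.94909868 248.38366949]
 [228.29889661 283.57528812]] [[323.22654969 363.69931223]
 [321.51607668 238.1105226 ]]
[[223.09972249 246.50007834]
 [227.46344175 281.593801  ]] [[318.79464611 373.64611486]
 [318.11165311 246.74397071]]
```

View pics/s10.png

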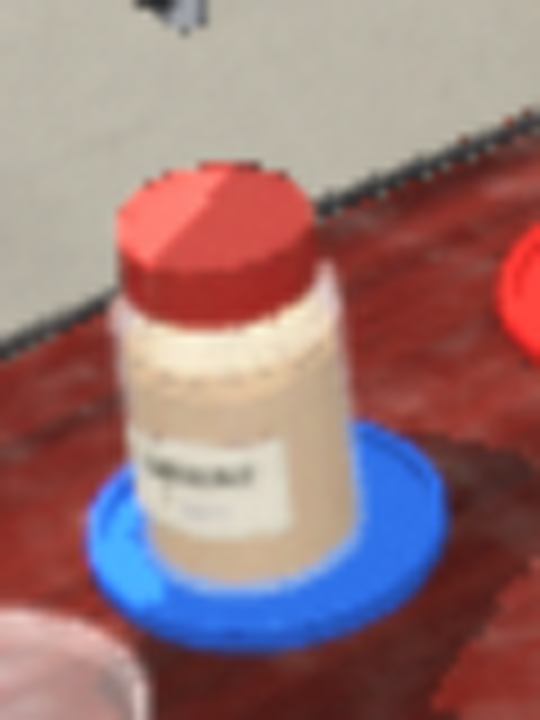

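Refined red jar position is about (533,424): disc centre, far edge and base agree within 3 mm. Picking it up.

drive_tool(
  series=[
    {"tx":0.014,"ty":0.08,"tz":0,"roll":0,"grip":0},
    {"tx":0.014,"ty":0.157,"tz":0,"roll":0,"grip":0},
    {"tx":0.014,"ty":0.157,"tz":0.05,"roll":0,"grip":0},
    {"tx":0.014,"ty":0.157,"tz":0.13,"roll":0,"grip":0},
    {"tx":0.014,"ty":0.157,"tz":0.21,"roll":0,"grip":0},
    {"tx":0.014,"ty":0.157,"tz":0.29,"roll":0,"grip":0},
    {"tx":0.014,"ty":0.157,"tz":0.35,"roll":0,"grip":0},
    {"tx":0.014,"ty":0.157,"tz":0.385,"roll":0,"grip":0},
    {"tx":0.014,"ty":0.157,"tz":0.393,"roll":0,"grip":0},
    {"tx":0.014,"ty":0.157,"tz":0.393,"roll":0,"grip":0},
  ],
)

```text
t: 16.28
position: [532.5, 424.5, 42.7]
eef_rot: [[0.001, 1.0, -0.001], [1.0, -0.001, -0.001], [-0.001, -0.001, -1.0]]
force: [0.1, 0.0, -0.5]
opening: 85.6
```

drive_tool(
  series=[
    {"tx":0,"ty":0,"tz":0,"roll":0,"grip":0.15},
    {"tx":0,"ty":0,"tz":0,"roll":0,"grip":0.25},
    {"tx":0,"ty":0,"tz":0,"roll":0,"grip":1},
    {"tx":0,"ty":0,"tz":0,"roll":0,"grip":1},
    {"tx":0,"ty":0,"tz":0,"roll":0,"grip":1},
    {"tx":0,"ty":0,"tz":0,"roll":0,"grip":1},
  ],
)

```text
t: 16.78
position: [533.3, 425.5, 45.5]
eef_rot: [[-0.0, 1.0, 0.003], [1.0, 0.0, 0.002], [0.002, 0.003, -1.0]]
force: [-0.1, -0.9, 7.7]
opening: 59.6
```

drive_tool(
  series=[
    {"tx":0,"ty":0,"tz":-0.03,"roll":0,"grip":1},
    {"tx":0,"ty":0,"tz":-0.1,"roll":0,"grip":1},
    {"tx":0,"ty":0,"tz":-0.15,"roll":0,"grip":1},
    {"tx":0,"ty":0,"tz":-0.15,"roll":0,"grip":1},
    {"tx":0,"ty":0,"tz":-0.15,"roll":0,"grip":1},
  ],
)

```text
t: 17.2
position: [532.7, 425.4, 104.7]
eef_rot: [[-0.0, 1.0, 0.002], [1.0, 0.0, 0.001], [0.001, 0.002, -1.0]]
force: [0.3, -0.9, -1.7]
opening: 59.5
```

drive_tool(
  series=[
    {"tx":-0.04,"ty":0.002,"tz":0,"roll":0,"grip":1},
    {"tx":-0.11,"ty":0.006,"tz":0,"roll":0,"grip":1},
    {"tx":-0.19,"ty":0.01,"tz":0,"roll":0,"grip":1},
    {"tx":-0.27,"ty":0.014,"tz":0,"roll":0,"grip":1},
    {"tx":-0.34,"ty":0.016,"tz":0,"roll":0,"grip":1},
    {"tx":-0.379,"ty":0.016,"tz":0,"roll":0,"grip":1},
    {"tx":-0.379,"ty":0.016,"tz":0,"roll":0,"grip":1},
    {"tx":-0.379,"ty":0.016,"tz":0,"roll":0,"grip":1},
  ],
)

```text
t: 17.87
position: [538.5, 273.0, 102.4]
eef_rot: [[0.001, 1.0, -0.002], [1.0, -0.001, -0.0], [-0.0, -0.002, -1.0]]
force: [-0.7, -0.2, -2.0]
opening: 59.8
```

drive_tool(
  series=[
    {"tx":0,"ty":0,"tz":0.05,"roll":0,"grip":1},
    {"tx":0,"ty":0,"tz":0.1,"roll":0,"grip":1},
    {"tx":0,"ty":0,"tz":0.13,"roll":0,"grip":1},
    {"tx":0,"ty":0,"tz":0.142,"roll":0,"grip":1},
    {"tx":0,"ty":0,"tz":0.147,"roll":0,"grip":1},
    {"tx":0,"ty":0,"tz":0.149,"roll":0,"grip":1},
    {"tx":0,"ty":0,"tz":0.149,"roll":0,"grip":1},
  ],
)

```text
t: 18.45
position: [537.6, 274.5, 45.6]
eef_rot: [[-0.002, 1.0, -0.002], [1.0, 0.002, -0.001], [-0.001, -0.002, -1.0]]
force: [-9.2, -3.6, 19.4]
opening: 59.9
```

drive_tool(
  series=[
    {"tx":0,"ty":0,"tz":-0.001,"roll":0,"grip":0.2},
    {"tx":0,"ty":0,"tz":-0.001,"roll":0,"grip":0},
    {"tx":0,"ty":0,"tz":-0.001,"roll":0,"grip":0},
    {"tx":0,"ty":0,"tz":-0.001,"roll":0,"grip":0},
    {"tx":0,"ty":0,"tz":-0.05,"roll":0,"grip":0},
    {"tx":0,"ty":0,"tz":-0.14,"roll":0,"grip":0},
    {"tx":0,"ty":0,"tz":-0.24,"roll":0,"grip":0},
    {"tx":0,"ty":0,"tz":-0.34,"roll":0,"grip":0},
    {"tx":0,"ty":0,"tz":-0.39,"roll":0,"grip":0},
    {"tx":0,"ty":0,"tz":-0.39,"roll":0,"grip":0},
  ],
)

```text
t: 19.28
position: [540.5, 274.3, 205.0]
eef_rot: [[-0.001, 1.0, 0.009], [1.0, 0.001, 0.003], [0.003, 0.009, -1.0]]
force: [-0.2, 1.5, -0.2]
opening: 85.6
```

drive_tool(
  series=[
    {"tx":0.03,"ty":-0.07,"tz":0,"roll":0,"grip":0},
    {"tx":0.165,"ty":-0.385,"tz":0,"roll":0,"grip":0},
    {"tx":0.165,"ty":-0.385,"tz":0,"roll":0,"grip":0},
    {"tx":0.165,"ty":-0.385,"tz":0,"roll":0,"grip":0},
    {"tx":0.165,"ty":-0.385,"tz":0,"roll":0,"grip":0},
    {"tx":0.165,"ty":-0.385,"tz":0,"roll":0,"grip":0},
    {"tx":0.165,"ty":-0.385,"tz":0,"roll":0,"grip":0},
    {"tx":0.165,"ty":-0.385,"tz":0,"roll":0,"grip":0},
  ],
)

```text
t: 19.95
position: [386.0, 339.3, 199.3]
eef_rot: [[0.0, 1.0, -0.0], [1.0, -0.0, -0.0], [-0.0, -0.0, -1.0]]
force: [-0.5, -0.9, 0.4]
opening: 85.9
```

Run:
```python
from m import *
p=status.observe();print(p["position"],p["force"])
f=camera("scene");save("s11.png",f,(195,190,355,310),5)
```

```text
[385.9904829 339.2515116 199.270244 ] [-0.52082765 -0.94150311  0.4039689 ]
```

View pics/s11.png

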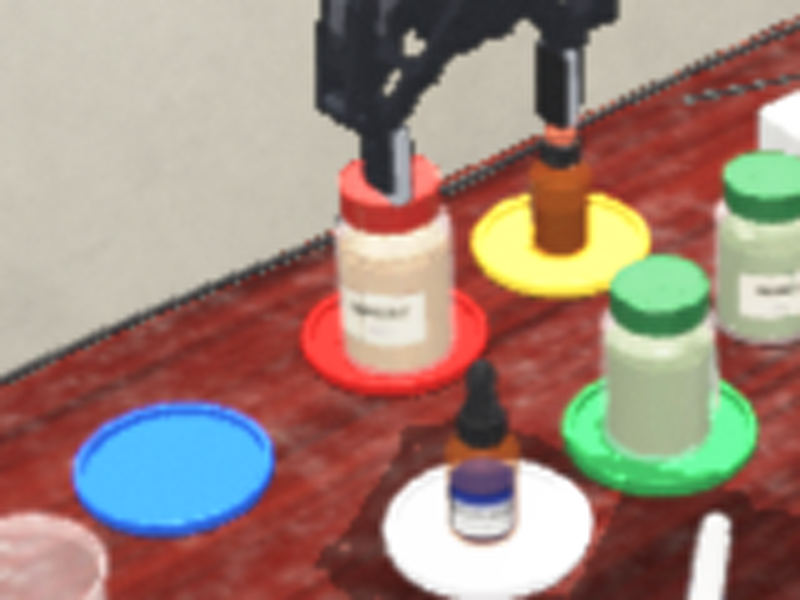

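Red jar stands on red, orange bottle on yellow and green jar on green, all upright and near centre. The black bottle waits on white. Fetching it.

drive_tool(
  series=[
    {"tx":0.001,"ty":-0.001,"tz":0.05,"roll":0,"grip":0},
    {"tx":0.001,"ty":-0.001,"tz":0.14,"roll":0,"grip":0},
    {"tx":0.001,"ty":-0.001,"tz":0.22,"roll":0,"grip":0},
    {"tx":0.001,"ty":-0.001,"tz":0.29,"roll":0,"grip":0},
    {"tx":0.001,"ty":-0.001,"tz":0.34,"roll":0,"grip":0},
    {"tx":0.001,"ty":-0.001,"tz":0.355,"roll":0,"grip":0},
    {"tx":0.001,"ty":-0.001,"tz":0.355,"roll":0,"grip":0},
  ],
)

```text
t: 20.58
position: [384.9, 339.2, 56.3]
eef_rot: [[0.001, 1.0, -0.003], [1.0, -0.001, -0.002], [-0.002, -0.003, -1.0]]
force: [-0.2, -0.4, 0.6]
opening: 85.3
```

drive_tool(
  series=[
    {"tx":0,"ty":0,"tz":0,"roll":0,"grip":0.3},
    {"tx":0,"ty":0,"tz":0,"roll":0,"grip":0.6},
    {"tx":0,"ty":0,"tz":0,"roll":0,"grip":1},
    {"tx":0,"ty":0,"tz":0,"roll":0,"grip":1},
    {"tx":0,"ty":0,"tz":0,"roll":0,"grip":1},
    {"tx":0,"ty":0,"tz":0,"roll":0,"grip":1},
    {"tx":0,"ty":0,"tz":0,"roll":0,"grip":1},
  ],
)

```text
t: 21.17
position: [384.9, 339.8, 58.6]
eef_rot: [[-0.001, 1.0, 0.002], [1.0, 0.001, -0.0], [-0.0, 0.002, -1.0]]
force: [0.2, -3.0, 6.8]
opening: 21.6
```

drive_tool(
  series=[
    {"tx":0,"ty":0,"tz":-0.03,"roll":0,"grip":1},
    {"tx":0,"ty":0,"tz":-0.1,"roll":0,"grip":1},
    {"tx":0,"ty":0,"tz":-0.1,"roll":0,"grip":1},
    {"tx":0,"ty":0,"tz":-0.1,"roll":0,"grip":1},
  ],
)

```text
t: 21.5
position: [384.9, 340.3, 98.9]
eef_rot: [[-0.0, 1.0, 0.003], [1.0, 0.0, 0.001], [0.001, 0.003, -1.0]]
force: [0.1, -0.7, -1.5]
opening: 21.4
```

drive_tool(
  series=[
    {"tx":0.02,"ty":0.035,"tz":0,"roll":0,"grip":1},
    {"tx":0.06,"ty":0.1,"tz":0,"roll":0,"grip":1},
    {"tx":0.1,"ty":0.17,"tz":0,"roll":0,"grip":1},
    {"tx":0.14,"ty":0.24,"tz":0,"roll":0,"grip":1},
    {"tx":0.18,"ty":0.31,"tz":0,"roll":0,"grip":1},
    {"tx":0.206,"ty":0.35,"tz":0,"roll":0,"grip":1},
    {"tx":0.206,"ty":0.35,"tz":0,"roll":0,"grip":1},
    {"tx":0.206,"ty":0.35,"tz":0,"roll":0,"grip":1},
    {"tx":0.206,"ty":0.35,"tz":0.05,"roll":0,"grip":1},
    {"tx":0.206,"ty":0.35,"tz":0.05,"roll":0,"grip":1},
  ],
)

```text
t: 22.33
position: [522.1, 421.2, 74.3]
eef_rot: [[-0.0, 1.0, -0.006], [1.0, 0.0, -0.003], [-0.003, -0.006, -1.0]]
force: [-0.6, -0.3, -1.0]
opening: 21.5
```

drive_tool(
  series=[
    {"tx":0,"ty":0,"tz":0.03,"roll":0,"grip":1},
    {"tx":0,"ty":0,"tz":0.044,"roll":0,"grip":1},
    {"tx":0,"ty":0,"tz":0.049,"roll":0,"grip":1},
    {"tx":0,"ty":0,"tz":0.05,"roll":0,"grip":1},
    {"tx":0,"ty":0,"tz":0.05,"roll":0,"grip":1},
  ],
)

```text
t: 22.75
position: [524.5, 422.2, 58.8]
eef_rot: [[-0.0, 1.0, 0.001], [1.0, 0.0, -0.0], [-0.0, 0.001, -1.0]]
force: [-1.4, -2.0, 5.8]
opening: 21.3
```

Contact at 5.8 N. Releasing, lifting clear and backing off for a check.

drive_tool(
  series=[
    {"tx":0,"ty":0,"tz":0,"roll":0,"grip":0.6},
    {"tx":0,"ty":0,"tz":0,"roll":0,"grip":0.3},
    {"tx":0,"ty":0,"tz":0,"roll":0,"grip":0},
    {"tx":0,"ty":0,"tz":0,"roll":0,"grip":0},
    {"tx":0,"ty":0,"tz":0,"roll":0,"grip":0},
    {"tx":0,"ty":0,"tz":-0.08,"roll":0,"grip":0},
    {"tx":0,"ty":0,"tz":-0.18,"roll":0,"grip":0},
    {"tx":0,"ty":0,"tz":-0.28,"roll":0,"grip":0},
    {"tx":0,"ty":0,"tz":-0.38,"roll":0,"grip":0},
    {"tx":0,"ty":0,"tz":-0.42,"roll":0,"grip":0},
  ],
)

```text
t: 23.58
position: [525.4, 423.0, 232.2]
eef_rot: [[-0.0, 1.0, 0.008], [1.0, 0.0, 0.004], [0.004, 0.008, -1.0]]
force: [0.0, 0.4, 0.2]
opening: 85.4
```

drive_tool(
  series=[
    {"tx":-0.2,"ty":-0.35,"tz":0,"roll":0,"grip":0},
    {"tx":-0.2,"ty":-0.35,"tz":-0.1,"roll":0,"grip":0},
    {"tx":-0.2,"ty":-0.4,"tz":-0.1,"roll":0,"grip":0},
    {"tx":-0.2,"ty":-0.4,"tz":-0.1,"roll":0,"grip":0},
    {"tx":-0.2,"ty":-0.4,"tz":-0.1,"roll":0,"grip":0},
    {"tx":-0.2,"ty":-0.4,"tz":-0.1,"roll":0,"grip":0},
    {"tx":-0.2,"ty":-0.4,"tz":-0.1,"roll":0,"grip":0},
  ],
)

```text
t: 24.17
position: [364.1, 342.3, 266.5]
eef_rot: [[-0.001, 1.0, 0.002], [1.0, 0.001, 0.001], [0.001, 0.002, -1.0]]
force: [0.3, -0.2, 0.0]
opening: 85.4
```

Run:
```python
from m import *
p=status.observe();print(p["position"],p["force"])
f=camera("scene");w=camera("wrist")
a=cv2.resize(np.ascontiguousarray(f["frame"][200:320,170:370]),(800,480),interpolation=cv2.INTER_CUBIC)
cv2.imwrite("pics/fin.png",a[:,:,::-1]);save("finw.png",w)
```

```text
[364.11174422 342.30162341 266.50482945] [ 0.25084245 -0.15302651  0.01832123]
```

View pics/fin.png

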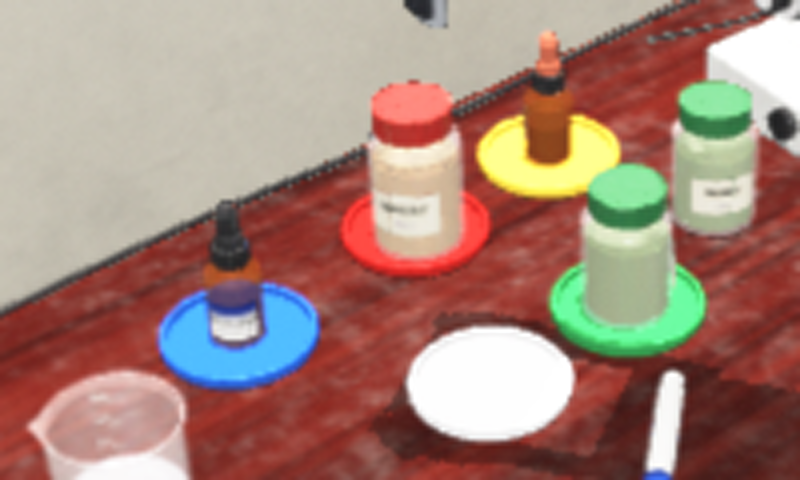

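View pics/finw.png

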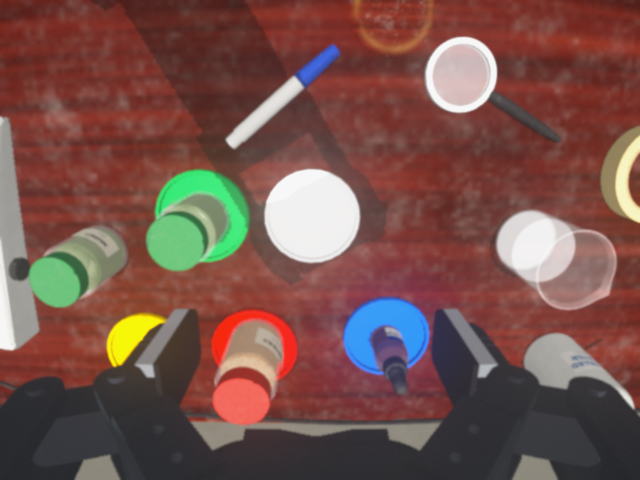

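Everything stands upright on the right stand and the beaker is in place. I check centring numerically from pixel edges in the scene crop (stand left/right/bottom, container base left/right/bottom).

Run:
```python
from m import *
f=camera("scene")
R=cv2.Rodrigues(np.array(f["rvec"],float))[0];v=R[2][:2]/np.linalg.norm(R[2][:2]);u=np.array([v[1],-v[0]])
q=lambda a,b:[a/4+170-.4,b/4+200-.4]
for n,L,Rr,B,l,r,b,rad in[("blue",158,320,386,208,262,346,18),("red",341,490,273,374,464,258,31),("yellow",477,621,195,526,572,163,18),("green",549,706,353,582,670,327,29)]:
    s=ray(f,[q((L+Rr)/2,B)],0)[0,:2]+49*v
    c=ray(f,[q((l+r)/2,b)],4)[0,:2]+rad*v
    print(n,"stand",s.round(),"cont",c.round(),"off",(c-s).round(1))
f=camera("scene");p=status.observe();print(p["t"])
```

```text
blue stand [526. 414.] cont [533. 417.] off [6.6 3.7]
red stand [543. 264.] cont [537. 268.] off [-6.2  3.7]
yellow stand [552. 141.] cont [554. 140.] off [ 2.6 -1.3]
green stand [391. 221.] cont [392. 221.] off [1.1 0.1]
24.3667
```

Run:
```python
from m import *
f=camera("wrist");blobs(f,"red",10,200);blobs(f,"blue",10,300);blobs(f,"green",10,300)
h=cv2.cvtColor(f["frame"],cv2.COLOR_RGB2HSV);H,S,V=cv2.split(h)
for n,m,z,box in(("redcap",((H<5)|(H>174))&(S>110)&(S<200)&(V>195),109,(205,360,290,430)),("greencap",(H>45)&(H<85)&(S>90)&(S<175)&(V>110),96,(140,200,215,280)),("teat",(V<75)&(S<110),100,(375,345,420,400))):
    k=np.zeros(H.shape,np.uint8);x0,y0,x1,y1=box;k[y0:y1,x0:x1]=m[y0:y1,x0:x1]
    k=cv2.morphologyEx(k,cv2.MORPH_OPEN,np.ones((3,3),np.uint8))
    N,l,st,c=cv2.connectedComponentsWithStats(k)
    if N<2: print(n,"none");continue
    i=1+st[1:,4].argmax();p=np.argwhere(l==i)[:,::-1].astype(np.int32)
    w=ray(f,cv2.convexHull(p).reshape(-1,2),z)[:,:2];cc,r=cv2.minEnclosingCircle(w.astype(np.float32))
    print(n,st[i],np.round(cc,1),round(r,1),((w.max(0)+w.min(0))/2).round(1),np.ptp(w,axis=0).round(1))
```

```text
red [ 211  310   86   69 1619] bb-ctr [536. 272.] size [88. 97.] fit [540. 272.] 49
blue [ 345  299   84   75 3417] bb-ctr [525. 423.] size [95. 94.] fit [525. 422.] 48
green [ 156  170   92   91 2953] bb-ctr [386. 226.] size [95. 95.] fit [386. 226.] 48
redcap [ 213  379   57   47 2099] [534.9 275.3] 26.1 [535.  275.3] [51.1 51.5]
greencap [ 146  213   59   58 2649] [385.9 226.7] 26.3 [387.2 227. ] [49.1 48.6]
teat none
```

Green is centred. Both views agree that the red jar is about (−5,+3) mm off, and the scene view puts the black bottle at about (+6,+3). Time is ample, so I re-centre both, red jar first.

drive_tool(
  series=[
    {"tx":-0.168,"ty":0.427,"tz":0.1,"roll":0,"grip":0},
    {"tx":-0.168,"ty":0.427,"tz":0.165,"roll":0,"grip":0},
    {"tx":-0.168,"ty":0.427,"tz":0.165,"roll":0,"grip":0},
    {"tx":-0.168,"ty":0.427,"tz":0.165,"roll":0,"grip":0},
    {"tx":-0.168,"ty":0.427,"tz":0.165,"roll":0,"grip":0},
    {"tx":-0.168,"ty":0.427,"tz":0.165,"roll":0,"grip":0},
    {"tx":-0.168,"ty":0.427,"tz":0.165,"roll":0,"grip":0},
    {"tx":-0.168,"ty":0.427,"tz":0.165,"roll":0,"grip":0},
    {"tx":-0.168,"ty":0.427,"tz":0.165,"roll":0,"grip":0},
  ],
)

```text
t: 25.17
position: [534.8, 275.8, 200.2]
eef_rot: [[-0.001, 1.0, 0.001], [1.0, 0.001, 0.0], [0.0, 0.001, -1.0]]
force: [-0.6, -0.9, -0.0]
opening: 85.2
```

drive_tool(
  series=[
    {"tx":0,"ty":0,"tz":0.05,"roll":0,"grip":0},
    {"tx":0,"ty":0,"tz":0.13,"roll":0,"grip":0},
    {"tx":0,"ty":0,"tz":0.21,"roll":0,"grip":0},
    {"tx":0,"ty":0,"tz":0.29,"roll":0,"grip":0},
    {"tx":0,"ty":0,"tz":0.35,"roll":0,"grip":0},
    {"tx":0,"ty":0,"tz":0.385,"roll":0,"grip":0},
    {"tx":0,"ty":0,"tz":0.392,"roll":0,"grip":0},
    {"tx":0,"ty":0,"tz":0.392,"roll":0,"grip":0},
  ],
)

```text
t: 25.83
position: [534.8, 275.7, 43.1]
eef_rot: [[-0.001, 1.0, -0.0], [1.0, 0.001, -0.0], [-0.0, -0.0, -1.0]]
force: [-0.1, 0.6, -0.8]
opening: 85.6
```

drive_tool(
  series=[
    {"tx":0,"ty":0,"tz":0,"roll":0,"grip":0.15},
    {"tx":0,"ty":0,"tz":0,"roll":0,"grip":0.25},
    {"tx":0,"ty":0,"tz":0,"roll":0,"grip":1},
    {"tx":0,"ty":0,"tz":0,"roll":0,"grip":1},
    {"tx":0,"ty":0,"tz":0,"roll":0,"grip":1},
    {"tx":0,"ty":0,"tz":0,"roll":0,"grip":1},
  ],
)

```text
t: 26.33
position: [536.0, 275.4, 45.1]
eef_rot: [[-0.0, 1.0, 0.003], [1.0, 0.0, 0.001], [0.001, 0.003, -1.0]]
force: [-2.8, -1.5, 7.8]
opening: 59.5
```

drive_tool(
  series=[
    {"tx":0,"ty":0,"tz":-0.01,"roll":0,"grip":1},
    {"tx":0,"ty":0,"tz":-0.02,"roll":0,"grip":1},
    {"tx":-0.004,"ty":0.006,"tz":-0.02,"roll":0,"grip":1},
    {"tx":-0.008,"ty":0.013,"tz":-0.02,"roll":0,"grip":1},
    {"tx":-0.008,"ty":0.013,"tz":-0.02,"roll":0,"grip":1},
    {"tx":-0.008,"ty":0.013,"tz":-0.01,"roll":0,"grip":1},
    {"tx":-0.008,"ty":0.013,"tz":-0.003,"roll":0,"grip":1},
    {"tx":-0.008,"ty":0.013,"tz":-0.001,"roll":0,"grip":1},
    {"tx":-0.008,"ty":0.013,"tz":-0.001,"roll":0,"grip":1},
  ],
)

```text
t: 27.08
position: [540.7, 271.9, 45.1]
eef_rot: [[-0.0, 1.0, 0.002], [1.0, 0.0, -0.0], [-0.0, 0.002, -1.0]]
force: [-4.7, -4.3, 15.9]
opening: 59.6
```

drive_tool(
  series=[
    {"tx":0,"ty":0,"tz":-0.001,"roll":0,"grip":0.2},
    {"tx":0,"ty":0,"tz":-0.001,"roll":0,"grip":0},
    {"tx":0,"ty":0,"tz":-0.001,"roll":0,"grip":0},
    {"tx":0,"ty":0,"tz":-0.001,"roll":0,"grip":0},
    {"tx":0,"ty":0,"tz":-0.05,"roll":0,"grip":0},
    {"tx":0,"ty":0,"tz":-0.14,"roll":0,"grip":0},
    {"tx":0,"ty":0,"tz":-0.24,"roll":0,"grip":0},
    {"tx":0,"ty":0,"tz":-0.34,"roll":0,"grip":0},
    {"tx":0,"ty":0,"tz":-0.39,"roll":0,"grip":0},
    {"tx":0,"ty":0,"tz":-0.39,"roll":0,"grip":0},
  ],
)

```text
t: 27.92
position: [542.1, 272.6, 204.5]
eef_rot: [[-0.001, 1.0, 0.009], [1.0, 0.0, 0.003], [0.003, 0.009, -1.0]]
force: [0.0, -0.3, 0.3]
opening: 85.3
```

drive_tool(
  series=[
    {"tx":0.05,"ty":-0.08,"tz":0,"roll":0,"grip":0},
    {"tx":0.377,"ty":-0.2,"tz":0,"roll":0,"grip":0},
    {"tx":0.377,"ty":-0.2,"tz":0,"roll":0,"grip":0},
    {"tx":0.377,"ty":-0.2,"tz":0,"roll":0,"grip":0},
    {"tx":0.377,"ty":-0.2,"tz":0,"roll":0,"grip":0},
    {"tx":0.377,"ty":-0.2,"tz":0,"roll":0,"grip":0},
    {"tx":0.377,"ty":-0.2,"tz":0,"roll":0,"grip":0},
    {"tx":0.377,"ty":-0.2,"tz":0,"roll":0,"grip":0},
  ],
)

```text
t: 28.58
position: [460.9, 421.7, 198.6]
eef_rot: [[0.001, 1.0, -0.001], [1.0, -0.001, -0.001], [-0.001, -0.001, -1.0]]
force: [-0.2, -0.4, 0.4]
opening: 85.6
```

Run:
```python
from m import *
f=camera("wrist");print(status.observe()["position"]);blobs(f,"blue",10,300);save("x.png",f)
h=cv2.cvtColor(f["frame"],cv2.COLOR_RGB2HSV);H,S,V=cv2.split(h)
for P in([525,422],[531,425]):print(P,proj(f,[P+[z] for z in(4,49,74,103)]).round(0).tolist())
sub=V[250:370:6,290:350:4];ssub=S[250:370:6,290:350:4]
for i,r in enumerate(sub):print(250+6*i,*["%3d/%3d"%(a,b) for a,b in zip(r,ssub[i])])
```

```text
[461.09422971 421.51264939 198.84688875]
blue [ 264  231  106   99 5899] bb-ctr [526. 423.] size [94. 94.] fit [526. 423.] 48
[525, 422] [[316.0, 278.0], [316.0, 300.0], [315.0, 314.0], [315.0, 334.0]]
[531, 425] [[319.0, 285.0], [319.0, 307.0], [320.0, 321.0], [320.0, 342.0]]
250 199/197 200/199 200/198 199/202 200/201 200/201 200/204 201/203 200/203 200/204 200/204 201/204 201/204 200/204 201/204
256 200/200 199/202 199/205 201/200 201/202 201/203 201/203 201/203 202/202 200/203 201/203 201/202 201/204 201/203 201/202
262 199/204 200/201 200/204 201/203 201/203 201/203 201/206 201/206 202/201 201/204 202/205 203/202 201/206 201/204 202/201
268 200/201 201/203 200/204 200/199 165/159 128/ 94 142/ 38 140/ 44 140/ 82 174/164 201/203 202/202 202/206 202/203 202/201
274 200/200 199/205 187/188 111/ 78  81/ 85  84/ 79 124/ 21 133/ 21 133/ 13 143/  7 149/ 31 196/191 203/202 201/204 204/203
280 200/200 200/200 124/ 99  81/ 85  83/ 89  91/ 92  98/101  99/103  99/111 109/133 135/ 45 153/ 38 224/205 243/205 245/200
286 201/199 195/195 100/ 79  97/ 95 104/ 93 103/ 84 104/ 83 104/ 83 105/ 90 10
[... 957 characters left out ...]
  72/ 32  77/ 33  73/ 28  70/ 40 110/118 124/119 121/135 121/139 121/139 122/138
340 116/123 120/106 117/113 113/129 109/133  73/ 38  74/ 24  72/ 25  90/102 110/141 111/138 111/138 111/140 112/137 113/129
346 116/125 118/110 121/105 118/115 115/126 115/126 113/135 113/138 115/135 115/137 113/147 113/149 112/146 114/139 112/141
352 114/121 116/110 116/110 115/115 113/117 112/130 109/138 109/138 112/132 111/133 112/134 110/141 108/146 109/145 112/137
358 100/107  97/108  95/107  97/100  98/ 99  94/106  94/106  94/109  93/115  90/125  89/129  89/129  91/135  98/104 104/ 88
364 113/133 112/123 108/130 104/135 107/131 107/126 105/131 107/126 110/121 109/126 109/126 108/132 106/140 110/127 111/119
```

The wrist view puts the black bottle's axis at about (526–529,422) with the blue stand at (526,423). That is within a few mm, so I leave it and hand in after a last numeric check on the red jar.

Run:
```python
from m import *
f=camera("scene");h=cv2.cvtColor(f["frame"],cv2.COLOR_RGB2HSV);H,S,V=cv2.split(h)
m=(((H<5)|(H>174))&(S>130)&(S<235)&(V>120)).astype(np.uint8)
k=np.zeros_like(m);k[215:240,258:290]=m[215:240,258:290]
n,l,st,c=cv2.connectedComponentsWithStats(k);i=1+st[1:,4].argmax()
print("cap",st[i],"expected cap top/base px if centred",proj(f,[[533+1,275,109],[534,275,88]]).round(1).tolist())
s=status.observe();print(s["t"],s["opening"],s["force"])
print(job.sign_off())
```

```text
cap [262 219  27  17 278] expected cap top/base px if centred [[272.0, 224.9], [272.4, 231.9]]
28.6833 85.79185485269231 [-0.6136426   0.64969176 -0.58071133]
the job is handed in; nothing more can be done
None
```

All four containers are on their own stands, and the job was handed in at about 29 s of the 136 s allowed. I parked the black-teat bottle on white. Then I moved the green jar to green, the orange-teat bottle to yellow, the red jar to red, and the black-teat bottle to blue.

**Position:** The last pictures, taken before the red-jar fix below, showed all four upright inside the lips with the beaker in place.

**Centring:**

| Container | Offset from stand centre (mm) | Basis |
|---|---|---|
| Green jar | about 1 | both cameras |
| Orange-teat bottle | about 3 | scene camera only |
| Red jar | aimed at 0 | see below |
| Black-teat bottle | about 0–3 (wrist), about 7 (scene) | cameras disagreed |

- **Red jar:** it first stood about 6 mm off, so I picked it up again and moved it 5 mm in x and −3 mm in y. After that I checked only the cap's pixel position, which agreed roughly; I viewed no further picture.
- **Black-teat bottle:** I left it where it was because the wrist view is the closer one.

**Other notes:**
- One early move call was refused for missing fields and moved nothing.
- The highest wrist force I saw was about 22 N, when setting the red jar down.
- At hand-in the gripper was open, held clear above the stands.

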